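# Load a sensor module and hold the test arm down

### The job

Set the small black sensor module flat into the test fixture's nest and let go of it, then flip the fixture's safety catch outwards, all the way over to the side, and then pull the sprung test arm by its handle bar all the way down, so that its rubber pad presses on the module. The arm springs back up if released: keep hold of the bar and finish while holding the arm fully down. Leave the other things on the bench where they are.

Things in the scene. Friction and masses are not known exactly. Their poses are not given: they have to be found in the camera images.
- fixture: Fixed aluminium test fixture, base plate 290 x 160 x 12 thick (x from -110 to +180 of the origin). Origin on the bench under the centre of the nest; x points from the nest to the arm's hinge (away from the robot, turned up to 0.3 rad), z up. All offsets below are mm in this frame.
- nest (a point): Centre of the nest's floor, 20 above the bench. The black nest takes the module with its long side along the fixture's x, either way round: pocket 75 x 45 between four L-shaped corner posts 10 tall; between the posts the long sides are open over 51 and the short sides over 27. Axes as the fixture.
- module: Loose black plastic sensor module 70 (x) x 40 (y) x 32 tall, about 0.14 kg, four small metal sockets in one short end and a grey patch on top. Stands on the bench to the left of the fixture. Origin at the centre of its underside, z up.
- catch_pin (a point): Grip point on the catch's black pin: round, 12 diameter, parallel to the fixture's x. Locked it lies at x 73, y -115, z 145; the free pin runs from x 53 to x 97, where the catch's upright (12 x 12) begins. It circles the catch hinge at radius 90.
- catch_hinge (a point): Catch hinge, at x 103, y -115, z 55 of the fixture; its axis is the fixture's x.
- catch (a joint): Safety catch angle, rad. 0 = upright and locked: its cross piece stands in front of the arm's right side bar (the fixture's -y side) and blocks it. Grows to 1.5 as it is flipped outwards to the fixture's -y side. Stiff: it stays where it is left (about 1 N at the pin). At angle a the pin is at y = -115 - 90 sin(a), z = 55 + 90 cos(a) of the fixture.
- test_arm (a joint): Test arm angle, rad. 0 = parked upright (leaning 0.03 rad back), 1.6 = fully down on its stop, level over the nest. A spring returns it to 0; 2 to 9 N at the bar pull it down. Locked by the catch it yields only about 0.2.
- swing_hinge (a point): Middle of the arm's hinge, at x 125, y 0, z 85 of the fixture; its axis is the fixture's y.
- handle_bar: Black round handle bar, 14 diameter, parallel to the fixture's y between the arm's two side bars (82 clear between them). Origin at its middle, which circles the arm hinge at radius 190: at arm angle q it is at x = 125 - 190 cos(1.6 - q), z = 85 + 190 sin(1.6 - q) of the fixture. The bar is a sleeve that turns freely on its own axis, so a grip need not turn with the arm.
- contact_pad: Sprung rubber contact pad 34 x 26 under the arm, 125 from the hinge; origin at the centre of its pressing face. It meets the module's top at an arm angle of about 1.56 and presses with 3 to 6 N when the arm is fully down.
- tape_roll: Bystander (sizes in mm): roll of packing tape lying flat, outside diameter 96, 45 tall. Origin at its underside.
- cup_stack: Bystander (sizes in mm): stack of white paper cups, 75 across, 109 tall. Origin at its underside.
- metal_box: Bystander (sizes in mm): bare aluminium box 110 x 72 x 30, larger and flatter than the module; not the one to load. Origin at its underside.
- screwdriver: Bystander (sizes in mm): screwdriver lying flat along its x axis. Origin at its underside.
- solder_reel: Bystander (sizes in mm): grey reel standing on its flange, 64 across, 46 tall. Origin at its underside.
- flux_bottle: Bystander (sizes in mm): small capped bottle, 44 across, 100 tall. Origin at its underside.
- power_brick: Bystander (sizes in mm): black laptop power brick 120 x 52 x 32, much longer than the module; not the one to load. Origin at its underside.
There are look-alikes about, which are no part of the job. What is shaped like the module but turquoise or yellow is not meant.

How it is judged:
By the outcome, as a careful person would: the job done as asked, in the order asked, and still so for the second after the job is handed in, while the arm keeps its last pose, push and grip.
It also fails if it takes over 72 s, if anything falls off the work surface, if the arm or the gripper's body presses on something with over 40 N, if the wrist force passes 120 N, or if a joint passes its speed limit or range.

### The arm

A 7-joint arm with a two-finger parallel gripper is mounted at the origin on the work surface. World frame = base frame: x ahead of the robot, y to its left, z up, the work surface at z = 0. Lengths are in m, angles in rad, forces in N, time in s.
With the tool pointing down it reaches from about 0.425 to 0.825 m from the base axis. Payload 3.6 kg.
Tool frame: the origin (TCP) lies midway between the tips of the shut fingers; the grasp point (between the pads) lies 19 mm behind it (manip.hold_point_z is the distance from the TCP to the grasp point, in m); z points along the fingers, y is the line along which they close (so a half turn about z gives the same grasp; the last joint's range is limited). The gripper opens to 85 mm and grips with 20 to 120 N. Pads are 22 mm wide; open, the fingers measure 114 mm over their backs; the gripper's body (76 mm by 85 mm) begins 54 mm behind the grasp point. The pads swing forward as they close: fully open they stand 13 mm farther back than shut.
Start: joints at [-1.256, 0.615, -0.013, 1.423, 0.008, 1.103, -0.04], TCP at [0.217, 0.613, 0.231] pointing down, gripper open.
Joint ranges: [-3.12, 3.12], [-0.3, 2.06], [-1.34, 1.32], [0.26, 2.42], [-1.36, 4.5], [0.01, 1.98], [-2.84, 2.84]. Speed limits (rad/s): [2.79, 2.79, 3.14, 3.14, 3.14, 3.14, 3.14].

### API

Orientations are given as a rotation vector (axis times angle).
In Python, from rig import monitor, imaging, order, models, manip gives the robot as it stands.
- The arm moves only by the tool apply_moves, never from a script. Its argument "increments" is a list that holds one entry, the list of rows, each a list of 5 numbers: the opening, from 0 (shut) to 1 (fully open), then the shift along the tool's x, y, z in units of 50 mm (1.0 is 50 mm), then the turn about the tool's z in degrees. A call has exactly 10 rows; each row shifts and turns the commanded pose from where the row before left it, along the tool's axes as they then stand; what a row does not reach is not made up. A row lasts 1/8 s, in which the tool goes at most 62.5 mm and 10.7 degrees, less where a joint would pass 70% of its speed; a pose out of reach is approached as far as the arm can. A call is refused whole if a number of a shift passes 1 or a number of a turn 10.7, either way. A call with a gripper value outside its range is refused whole. The fingers move at their own pace and stop on an object; "force" is the grip in N (left out, the last holds). Time passes only in rows, so rows that do not move let the fingers close, or fill a call up. It gives the time, the measured TCP pose, the force, the opening and the grip force at its end, in the units of the state.
- monitor.observe(): the state, without advancing time (a new reading comes with each control period).
- imaging.snapshot(name): name is "scene" or "top"; returns (picture, depth): 480x640x3 uint8, blue, green, red; 480x640 float32, m along the optical axis (not along the pixel's ray), 0 where there is no reading.
- imaging.get_calibration(name): a dict with "intrinsics" (3x3 intrinsics, pixels), "dist" ([k1, k2, p1, p2, k3] as OpenCV has them; the pictures are not rectified), "pose" (4x4, takes a point from camera to world coordinates). Camera axes: x right, y down, z forward; pixel columns grow to the right and rows downward; lengths in m; the calibration is good to about 2 mm. A picture is of the moment at which its call begins. get_calibration takes no time and is no camera call.
- order.close_job(): hands the job in; it is judged then, once.
Trained networks look in the newest picture that a camera, given by its name, has taken for a name from the list of things; names that differ only in an ending like _2 or _b are one class to them, and where a whole thing is asked for, a point or a joint stands for the part that bears it (a point fixed in the world has none). Each returns a list of dicts, best first, with "p" (0 to 1); they miss things now and then, are a little off and sometimes report something else, mostly with a low value. They report only what shows in the picture. A call takes as long as a camera call. They do not tell look-alikes from the thing itself.
- models.silhouettes(camera, label): "region" (480x640 bool, what is visible of it) and "bbox" ([centre column, centre row, width, height] in pixels, round what is visible of it).
- models.tip_of(camera, label): "uv" ([column, row] in pixels: a listed point, or the origin of a listed thing).
The state is a dict: "clock": time; "joints": joint angles; "qd": joint speeds; "joint_torque": joint torques, N m; "eef_pos": TCP position; "tcp_rot": TCP orientation; "ft_force": force on the tool from outside, world axes, zero at the start; "torque": the same for the moment, N m; "opening": opening from 0.0 (shut) to 1.0 (fully open); "gripper_force": force on a finger pad.
Only numpy, scipy, OpenCV 4.12 (cv2) and the standard library are available. Lean on these libraries where they do the work, as an engineer would, in place of code of your own. Each camera call takes 0.05 s, during which the arm holds its last target. There are 200 camera calls.

## Working session

There is one attempt and no reset: what is moved stays moved. The work goes in short steps, Python scripts to look and compute and a tool call to move; the robot and the scene stay as the last step left them, time stands still between calls to the robot, and variables do not carry over. Pictures are saved under pics/ and viewed, at most 10 in all, crops included, and the job is handed in when it is done.

Besides the shell and the picture viewer there is one more tool, called as name(argument=value, ...), one argument or row to a line, values as JSON. apply_moves: Moves the arm, as the interface text tells. Its arguments: {"type":"object","properties":{"increments":{"type":"array"},"force":{"type":"number"}},"required":["increments"]}

```bash
mkdir -p pics
cat > h.py <<'E'
import numpy as np, cv2
from rig import monitor, imaging, order, models, manip
from scipy.spatial.transform import Rotation as R
def ray(cal,uv):
    K=np.array(cal["intrinsics"]);d=np.array(cal["dist"],float)
    n=cv2.undistortPoints(np.array(uv,float).reshape(-1,1,2),K,d).reshape(-1,2)
    return np.c_[n,np.ones(len(n))]
def at_z(cam,uv,z):
    c=imaging.get_calibration(cam);T=np.array(c["pose"]);r=ray(c,uv)@T[:3,:3].T
    return T[:3,3]+r*((z-T[2,3])/r[:,2])[:,None]
def cloud(cam,depth,mask):
    c=imaging.get_calibration(cam);T=np.array(c["pose"]);v,u=np.nonzero(mask&(depth>0))
    r=ray(c,np.c_[u,v])*depth[v,u][:,None]
    return r@T[:3,:3].T+T[:3,3]
def proj(cam,P):
    c=imaging.get_calibration(cam);T=np.linalg.inv(np.array(c["pose"]))
    return cv2.projectPoints(np.array(P,float).reshape(-1,1,3),cv2.Rodrigues(T[:3,:3])[0],T[:3,3],np.array(c["intrinsics"]),np.array(c["dist"],float))[0].reshape(-1,2)
def st():
    s=monitor.observe();return s
E
python3 - <<'E'
from h import *
np.set_printoptions(precision=4,suppress=True)
for n in ("scene","top"):
    im,d=imaging.snapshot(n); cv2.imwrite(f"pics/{n}0.png",im); np.save(f"{n}_d.npy",d)
    c=imaging.get_calibration(n); print(n,np.array(c["pose"]),c["intrinsics"])
    for l in ("module","nest","fixture","catch_pin","catch_hinge","swing_hinge","handle_bar","contact_pad","power_brick"):
        print(l,[(np.round(x["uv"]),round(x["p"],2)) for x in models.tip_of(n,l)][:4])
    for l in ("module",):
        print([(np.round(x["bbox"]),round(x["p"],2)) for x in models.silhouettes(n,l)])
s=st();print(s["eef_pos"],R.from_rotvec(s["tcp_rot"]).as_matrix(),manip.hold_point_z,s["clock"])
E
```

```text
scene [[-0.1752  0.6738 -0.7178  1.6246]
 [ 0.9845  0.1185 -0.1291  0.2416]
 [-0.0019 -0.7293 -0.6842  1.2156]
 [ 0.      0.      0.      1.    ]] [[529.85     0.     311.8026]
 [  0.     529.85   242.7303]
 [  0.       0.       1.    ]]
module [(array([462., 347.]), 0.88), (array([438., 270.]), 0.72), (array([393., 274.]), 0.55), (array([458., 299.]), 0.55)]
nest [(array([323., 271.]), 0.58)]
fixture [(array([323., 278.]), 0.59)]
catch_pin [(array([286., 263.]), 0.55)]
catch_hinge [(array([288., 294.]), 0.84), (array([417., 298.]), 0.65)]
swing_hinge [(array([323., 278.]), 0.65), (array([326., 288.]), 0.63)]
handle_bar [(array([331., 242.]), 0.66)]
contact_pad [(array([327., 246.]), 0.55)]
power_brick [(array([238., 228.]), 0.85), (array([389., 244.]), 0.19)]
[(array([462., 346.,  24.,  26.]), 0.77), (array([439., 270.,  25.,  19.]), 0.57), (array([418., 294.,  25.,  22.]), 0.56), (array([389., 269.,  20.,  17.]), 0.55)]
top [[-0.0181 -0.977   0.2123  0.251 ]
 [-0.9998  0.0174 -0.0052  0.0498]
 [ 0.0013 -0.2123 -0.9772  1.5321]
 [ 0.      0.      0.      1.    ]] [[570.2664   0.    
[... 167 characters left out ...]
(array([236., 293.]), 0.77)]
nest [(array([311., 268.]), 0.78)]
fixture [(array([308., 269.]), 0.69)]
catch_pin [(array([348., 222.]), 0.75)]
catch_hinge [(array([338., 220.]), 0.68)]
swing_hinge [(array([294., 217.]), 0.79)]
handle_bar [(array([288., 194.]), 0.73)]
contact_pad [(array([299., 221.]), 0.59)]
power_brick [(array([430., 329.]), 0.83), (array([236., 343.]), 0.52)]
[(array([206., 257.,  30.,  30.]), 0.81), (array([157., 201.,  23.,  31.]), 0.81), (array([179., 298.,  27.,  26.]), 0.6), (array([234., 293.,  30.,  18.]), 0.58), (array([308., 254.,  91., 129.]), 0.56)]
[0.2172 0.6126 0.2313] [[-0.9425  0.3342 -0.    ]
 [ 0.3342  0.9425  0.    ]
 [ 0.      0.     -1.    ]] 0.0187 1.1
```

View pics/scene0.png

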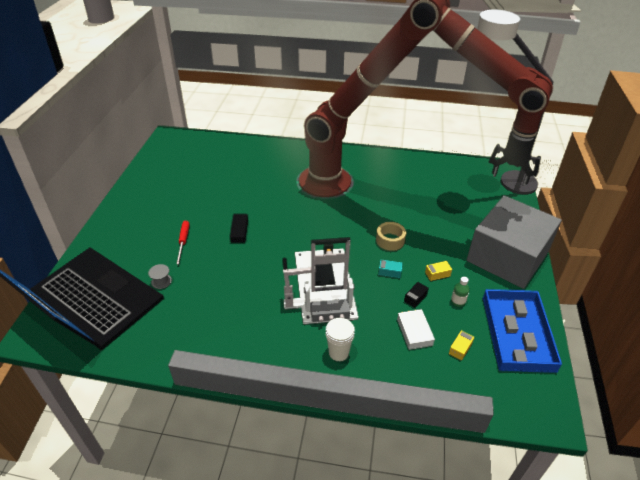

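View pics/top0.png

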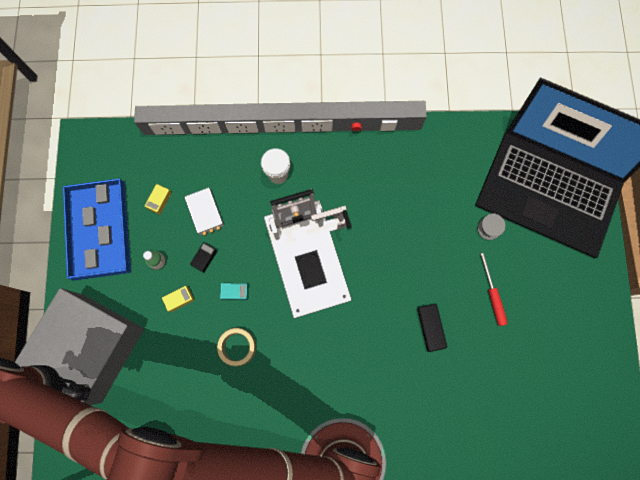

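The only black one is at top (204,258), or scene (417,293). Possible mix-ups in the top picture are yellow at (157,199) and (177,299), turquoise at (234,291), the power brick at (431,328) and the metal box at (203,211). I choose the black one and will check it in a close crop.

Run:
```python
from h import *
np.set_printoptions(precision=4,suppress=True)
im,d=imaging.snapshot("top")
m=max((x for x in models.silhouettes("top","module") if abs(x["bbox"][0]-205)<12 and abs(x["bbox"][1]-257)<12),key=lambda x:x["p"])["region"]
P=cloud("top",d,m); print("zmax",np.percentile(P[:,2],[5,50,95]))
Q=P[P[:,2]>np.percentile(P[:,2],90)-.006]
def rect(Q):
    c,s,a=cv2.minAreaRect((Q[:,:2]*1000).astype(np.float32));b=cv2.boxPoints((c,s,a))
    e=max((b[1]-b[0],b[2]-b[1]),key=np.linalg.norm);return np.array(c)/1000,s,np.degrees(np.arctan2(e[1],e[0]))
print("module top rect",rect(Q),len(Q))
# fixture base plate: white px region
g=im.max(2)
roi=np.zeros(g.shape,bool);roi[180:330,255:360]=1
C=cloud("top",d,roi&(g>150)); 
B=C[(C[:,2]>.004)&(C[:,2]<.020)]; print("plate",rect(B),len(B))
# nest dark
roi=np.zeros(g.shape,bool);roi[240:296,285:340]=1
dm=(roi&(g<60)); n,l,s,c=cv2.connectedComponentsWithStats(dm.astype(np.uint8)); k=1+np.argmax(s[1:,4]); v,u=np.nonzero(l==k)
W=at_z("top",np.c_[u,v],.024); print("nest",rect(W),s[k],np.median(cloud("top",d,l==k)[:,2]))
for l_,z in (("nest",.02),("catch_pin",.145),("swing_hinge",.085),("catch_hinge",.055)):
    print(l_,[at_z("top",[x["uv"]],z)[0] for x in models.tip_of("top",l_)[:1]])
a=cv2.resize(im[225:285,170:250],None,fx=5,fy=5,interpolation=2);b=cv2.resize(im[180:325,255:365],(300,395),interpolation=2)
cv=np.zeros((400,720,3),np.uint8);cv[:300,:400]=a;cv[:395,410:710]=b;cv2.imwrite("pics/crop1.png",cv)
```

```text
zmax [0.0081 0.0306 0.0373]
module top rect (array([0.5345, 0.3632]), (41.68598937988281, 69.59637451171875), np.float32(-30.799603)) 264
plate (array([0.5369, 0.0614]), (289.0618896484375, 210.38255310058594), np.float32(16.01479)) 4373
nest (array([0.4966, 0.0754]), (88.91575622558594, 58.20780944824219), np.float32(16.136166)) [296 251  30  38 710] 0.01951728538352837
nest [array([0.5004, 0.0757, 0.02  ])]
catch_pin [array([ 0.6006, -0.0264,  0.145 ])]
swing_hinge [array([0.6147, 0.1071, 0.085 ])]
catch_hinge [array([0.6215, 0.0063, 0.055 ])]
```

View pics/crop1.png

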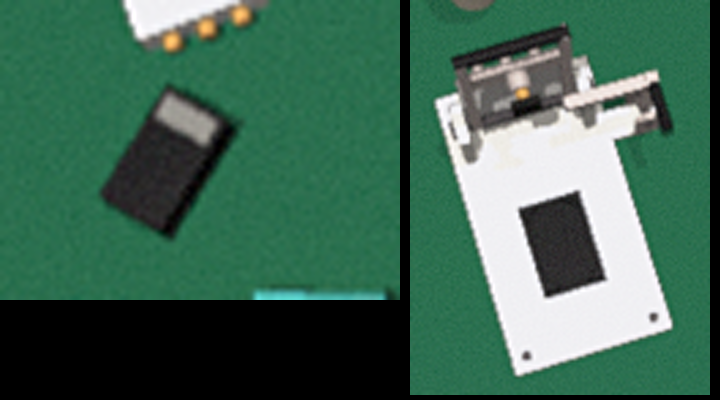

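The crop shows the black module with a grey patch, its long axis running from upper right to lower left. The fixture is turned about 16°. Next I move over the module.

apply_moves(
  increments=[
    [[1,-0.95,-0.32,0,0],[1,-0.95,-0.32,0,0],[1,-0.95,-0.32,0,0],[1,-0.95,-0.32,0,0],[1,-0.95,-0.32,0,0],[1,-0.95,-0.32,0,0],[1,-0.95,-0.32,0,0],[1,-0.95,-0.32,0.2,0],[1,0,0,1,5.6],[1,0,0,1,5.7]],
  ],
  force=40,
)

```text
clock: 2.65
eef_pos: [0.5339, 0.3643, 0.1207]
tcp_rot: [0.843, 3.025, 0.003]
ft_force: [-0.0, 0.9, 0.1]
opening: 0.999
gripper_force: 0.0
```

```bash
cat > to.py <<'E'
from h import *
import sys
# usage: to.py x y z yawdeg(of tool y axis, mod 180): turn first? prints tool-axis units now
x,y,z,yaw=map(float,sys.argv[1:5]); s=st(); M=R.from_rotvec(s["tcp_rot"]).as_matrix()
D=M.T@(np.array([x,y,z])-s["eef_pos"])/.05
a=np.degrees(np.arctan2(M[1,1],M[0,1])); t=-((yaw-a+90)%180-90)
print("units",D.round(2),"turn",round(t,1),"pos",np.round(s["eef_pos"],4),"zaxis",M[:,2].round(3),"j",np.round(s["joints"],2),"F",np.round(s["ft_force"],1),"t",s["clock"],"op",s["opening"])
E
python3 to.py .5345 .3632 .008 59.2; python3 -c "
from h import *
im,d=imaging.snapshot('top');cv2.imwrite('pics/t1.png',cv2.resize(im[200:300,140:260],None,fx=5,fy=5))"
```

```text
units [-0.02 -0.02  2.25] turn -0.3 pos [0.5339 0.3643 0.1207] zaxis [ 0.002  0.001 -1.   ] j [-0.66  0.72  0.05  1.56 -0.04  0.86  0.43] F [-0.   0.9  0.1] t 2.65 op 0.9993065494571275
```

apply_moves(
  increments=[
    [[0.8,-0.02,-0.02,0.7,-0.3],[0.8,0,0,0.7,0],[0.8,0,0,0.5,0],[0.8,0,0,0.35,0],[0.8,0,0,0,0],[0.2,0,0,0,0],[0.2,0,0,0,0],[0.2,0,0,0,0],[0.2,0,0,0,0],[0.2,0,0,0,0]],
  ],
  force=40,
)

```text
clock: 3.95
eef_pos: [0.534, 0.3644, 0.0105]
tcp_rot: [0.826, 3.029, 0.004]
ft_force: [1.1, -0.0, 6.5]
opening: 0.461
gripper_force: 42.9
```

```bash
python3 to.py .4985 .0755 .14 106.1
```

```text
units [-2.32 -5.33 -2.6 ] turn -46.6 pos [0.534  0.3644 0.0105] zaxis [ 0.003  0.002 -1.   ] j [-0.65  0.87  0.04  1.62 -0.05  0.65  0.44] F [ 1.1 -0.   6.5] t 3.95 op 0.4605164248033892
```

apply_moves(
  increments=[
    [[0.2,0,0,-0.6,0],[0.2,0,0,-1,0],[0.2,0,0,-1,0],[0.2,-0.35,-0.8,0,0],[0.2,-0.4,-0.9,0,0],[0.2,-0.4,-0.9,0,0],[0.2,-0.4,-0.9,0,0],[0.2,-0.4,-0.9,0,0],[0.2,-0.35,-0.9,0,0],[0.2,0,0,0,0]],
  ],
)

```text
clock: 5.2
eef_pos: [0.4961, 0.0711, 0.1387]
tcp_rot: [-0.84, -3.026, 0.006]
ft_force: [0.5, -0.1, -1.6]
opening: 0.459
gripper_force: 42.1
```

apply_moves(
  increments=[
    [[0.2,0,0,0,-9],[0.2,0,0,0,-9],[0.2,0,0,0,-9],[0.2,0,0,0,-9],[0.2,0,0,0,-9],[0.2,0,0,0,-1.6],[0.2,0,0,0.4,0],[0.2,0,0,0.4,0],[0.2,0,0,0,0],[0.2,0,0,0,0]],
  ],
)

```text
clock: 6.45
eef_pos: [0.4978, 0.0773, 0.0993]
tcp_rot: [-0.439, 3.11, 0.0]
ft_force: [0.2, -0.0, -0.7]
opening: 0.458
gripper_force: 42.1
```

```bash
python3 to.py .4985 .0755 .035 106.1
python3 - <<'E'
from h import *
for n,(u,v) in (("scene",(325,280)),("top",(308,260))):
    im,d=imaging.snapshot(n);c=im[v-45:v+45,u-50:u+50];cv2.imwrite(f"pics/{n}2.png",c)
cv2.imwrite("pics/c2.png",cv2.resize(np.hstack([cv2.imread("pics/scene2.png"),cv2.imread("pics/top2.png")]),(800,360),interpolation=2))
E
```

```text
units [-0.   -0.04  1.29] turn -0.0 pos [0.4978 0.0773 0.0993] zaxis [ 0.001  0.    -1.   ] j [-0.07  0.58 -0.19  1.98  0.19  0.59  1.46] F [ 0.2 -0.  -0.7] t 6.45 op 0.4579016471652819
```

View pics/c2.png

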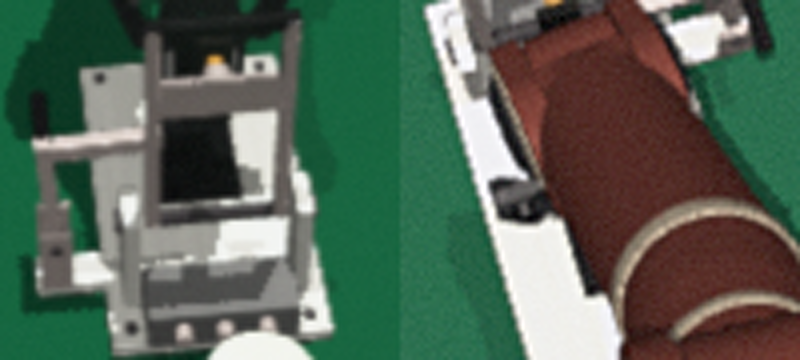

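The scene view (left) shows the module held over the nest behind the arm frame, around (200,160) in the crop. The top view is blocked by the robot. I refine the nest centre from the first top picture, using the plate's front and side edges.

Run:
```python
from h import *
im=cv2.imread("pics/top0.png");g=im.min(2).astype(float)
th=np.radians(16.1)
for th in np.radians([15.6,16.1,16.6]):
    ex=np.array([np.cos(th),np.sin(th)]);ey=np.array([-ex[1],ex[0]])
    o=np.array([.4985,.0755])
    def samp(xs,ys,z):
        P=np.array([[*(o+x*ex+y*ey),z] for x,y in zip(xs,ys)]);uv=proj("top",P).astype(np.float32)
        return cv2.remap(g.astype(np.float32),uv[:,0],uv[:,1],1).ravel() if 0 else cv2.remap(g.astype(np.float32),uv[:,:1].copy(),uv[:,1:].copy(),cv2.INTER_LINEAR).ravel()
    def edge(fix,along,lo,hi,z):
        # position of 50% crossing along axis ('x' or 'y')
        t=np.linspace(lo,hi,161);f=np.full_like(t,fix)
        v=samp(t,f,z) if along=='x' else samp(f,t,z)
        k=np.argmax(np.abs(np.convolve(v,np.r_[np.ones(12),-np.ones(12)],'valid')));return t[k+11]*1000
    r=lambda *a:np.round(a,1)
    F=np.linspace(-.095,-.055,6)
    print(np.degrees(th),"plate y-",r(*[edge(f,'y',-.10,-.06,.012) for f in F]),"y+",r(*[edge(f,'y',.06,.10,.012) for f in F]))
    print(" plate x-",r(*[edge(f,'x',-.13,-.09,.012) for f in np.linspace(-.06,.06,6)]))
    G=np.linspace(-.015,.015,5)
    print(" nest y-",r(*[edge(f,'y',-.05,-.015,.02) for f in G]),"y+",r(*[edge(f,'y',.015,.05,.02) for f in G]))
    print(" nest x-",r(*[edge(f,'x',-.065,-.025,.02) for f in G*.6]),"x+",r(*[edge(f,'x',.025,.065,.02) for f in G*.6]))
```

```text
15.6 plate y- [-81.5 -81.2 -81.2 -81.  -80.8 -80.5] y+ [79.  79.5 79.8 79.8 80.  80. ]
 plate x- [-111.5 -111.  -111.5 -112.  -111.8 -112. ]
 nest y- [-31.2 -31.4 -31.4 -31.4 -31.2] y+ [31.  31.4 31.4 31.4 31.2]
 nest x- [-47.2 -47.5 -47.5 -48.  -47.8] x+ [45.5 45.2 45.5 44.8 45.5]
16.1 plate y- [-80.8 -80.8 -80.8 -80.5 -80.2 -80. ] y+ [80.2 80.5 80.5 80.2 80.2 80.5]
 plate x- [-112.2 -111.2 -111.8 -112.  -111.2 -111.5]
 nest y- [-31.2 -31.2 -31.4 -31.6 -31.4] y+ [31.2 31.4 31.2 31.4 31. ]
 nest x- [-47.5 -47.5 -47.5 -48.  -47.8] x+ [45.2 45.2 45.5 45.  45.5]
16.6 plate y- [-80.  -80.  -80.2 -80.  -79.8 -79.8] y+ [81.  81.  81.2 81.  80.8 80.8]
 plate x- [-112.5 -111.5 -111.8 -111.8 -110.8 -111.2]
 nest y- [-31.  -30.8 -31.4 -31.6 -31.6] y+ [31.4 31.6 31.  31.2 31. ]
 nest x- [-47.8 -47.5 -47.5 -47.5 -47.5] x+ [45.2 45.2 45.8 45.  45.8]
```

```bash
python3 to.py .4963 .0748 .032 106.1
```

```text
units [ 0.05 -0.04  1.35] turn -0.0 pos [0.4981 0.0772 0.0996] zaxis [ 0.002  0.    -1.   ] j [-0.07  0.58 -0.19  1.98  0.19  0.59  1.46] F [ 0.3  0.4 -0.8] t 6.55 op 0.45602803920318363
```

apply_moves(
  increments=[
    [[0.2,0.05,-0.04,0,0],[0.2,0,0,0.3,0],[0.2,0,0,0.3,0],[0.2,0,0,0.2,0],[0.2,0,0,0.15,0],[0.2,0,0,0.1,0],[0.2,0,0,0.1,0],[0.2,0,0,0.1,0],[0.2,0,0,0.05,0],[0.2,0,0,0,0]],
  ],
)

```text
clock: 7.8
eef_pos: [0.4955, 0.0743, 0.0337]
tcp_rot: [0.439, -3.11, 0.0]
ft_force: [0.6, -0.2, -1.9]
opening: 0.456
gripper_force: 42.1
```

```bash
python3 to.py .4963 .0748 .0305 106.1
```

```text
units [-0.02  0.01  0.06] turn -0.0 pos [0.4955 0.0743 0.0337] zaxis [-0. -0. -1.] j [-0.09  0.69 -0.15  2.03  0.23  0.43  1.43] F [ 0.6 -0.2 -1.9] t 7.8 op 0.4558672420481603
```

apply_moves(
  increments=[
    [[0.2,-0.02,0.01,0.04,0],[0.2,0,0,0.04,0],[0.2,0,0,0,0],[0.75,0,0,0,0],[0.75,0,0,0,0],[0.75,0,0,0,0],[0.75,0,0,-0.3,0],[0.75,0,0,-0.7,0],[0.75,0,0,-1,0],[0.75,0,0,-1,0]],
  ],
)

```text
clock: 9.05
eef_pos: [0.4961, 0.075, 0.1822]
tcp_rot: [-0.439, 3.11, 0.0]
ft_force: [-0.2, -0.9, 0.1]
opening: 0.748
gripper_force: 0.0
```

```bash
python3 to.py .4963 .0748 .2 106.1
python3 - <<'E'
from h import *
im,d=imaging.snapshot("scene");cv2.imwrite("pics/c3.png",cv2.resize(im[220:330,260:380],None,fx=5,fy=5,interpolation=2))
E
```

```text
units [-0.   -0.   -0.36] turn -0.0 pos [0.4961 0.075  0.1822] zaxis [ 0.  0. -1.] j [-0.03  0.46 -0.24  1.9   0.15  0.8   1.51] F [-0.2 -0.9  0.1] t 9.05 op 0.7483806840520465
```

View pics/c3.png

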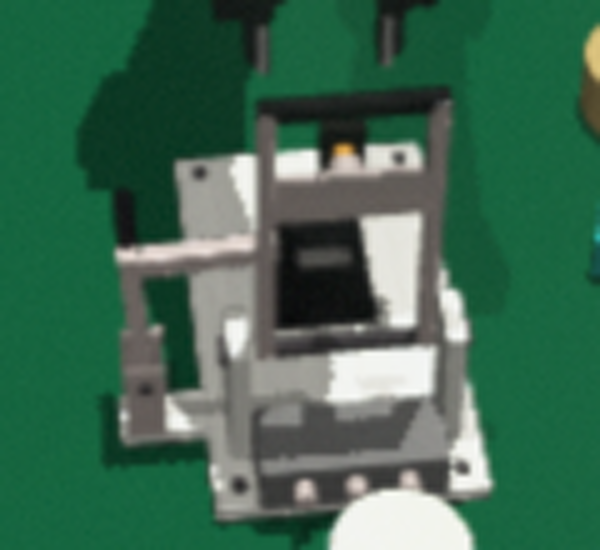

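Module sits in the nest between the posts, with its grey patch around (325,258) in the crop. The catch is still upright, its pin at (123,215). I check the pin and work out the approach.

```bash
cat >> h.py <<'E'
TH=np.radians(16.1);O=np.array([.4973,.0751]);EX=np.array([np.cos(TH),np.sin(TH)]);EY=np.array([-EX[1],EX[0]])
def fw(x,y,z): return np.r_[O+(x*EX+y*EY)/1000,z/1000]
def wf(P): q=np.array(P)[:2]-O; return np.r_[q@EX,q@EY,P[2]]*1000
E
python3 - <<'E'
from h import *
np.set_printoptions(precision=4,suppress=True)
im=cv2.imread("pics/top0.png");g=im.max(2)
r=np.zeros(g.shape,np.uint8);r[205:235,338:358]=1
n,l,s,c=cv2.connectedComponentsWithStats(((g<70)&(r>0)).astype(np.uint8));
for k in range(1,n):
    if s[k,4]>15: print(s[k],c[k],wf(at_z("top",[c[k]],.145)[0]))
print(wf(at_z("top",[[346.7,218.5]],.145)[0]), proj("top",[fw(53,-115,145),fw(97,-115,145)]), fw(70,-115,145))
im,d=imaging.snapshot("scene");
print("scene pin",proj("scene",[fw(53,-115,145),fw(97,-115,145)]))
E
python3 to.py .5965 -.016 .18 106.1
```

```text
[342 210   9  19  84] [346.4881 219.1905] [  74.6967 -119.9515  145.    ]
[  76.2428 -121.002   145.    ] [[347.2337 227.7979]
 [341.9237 211.5368]] [ 0.5964 -0.016   0.145 ]
scene pin [[286.2088 258.7882]
 [287.3059 269.8137]]
units [-1.34 -2.3   0.14] turn -0.0 pos [0.5   0.076 0.186] zaxis [ 0.013  0.002 -1.   ] j [-0.03  0.45 -0.24  1.9   0.15  0.79  1.51] F [ 0.6  0.3 -0.7] t 9.15 op 0.7494826309075142
```

apply_moves(
  increments=[
    [[0.5,0,-0.8,0,0],[0.5,0,-0.8,0,0],[0.5,-0.3,-0.74,0,0],[0.5,-0.5,0,0,0],[0.5,-0.54,0,0,0],[0.5,0,0,0.3,0],[0.5,0,0,0.4,0],[0.5,0,0,0.3,0],[0.5,0,0,0.2,0],[0.5,0,0,0,0]],
  ],
)

```text
clock: 10.4
eef_pos: [0.5923, -0.019, 0.119]
tcp_rot: [0.439, -3.109, -0.0]
ft_force: [-0.6, 0.5, 0.7]
opening: 0.498
gripper_force: 0.0
```

```bash
python3 to.py .5964 -.017 .126 106.1
python3 - <<'E'
from h import *
im,d=imaging.snapshot("scene");a=cv2.resize(im[210:310,240:340],(400,400),interpolation=2)
im,d=imaging.snapshot("top");b=cv2.resize(im[190:290,280:380],(400,400),interpolation=2)
cv2.imwrite("pics/c4.png",np.hstack([a,b]))
E
```

```text
units [-0.09  0.02 -0.14] turn -0.0 pos [ 0.5923 -0.019   0.119 ] zaxis [-0.002 -0.    -1.   ] j [ 0.12  0.66 -0.2   1.72  0.18  0.78  1.68] F [-0.6  0.5  0.7] t 10.4 op 0.49761703217103764
```

View pics/c4.png

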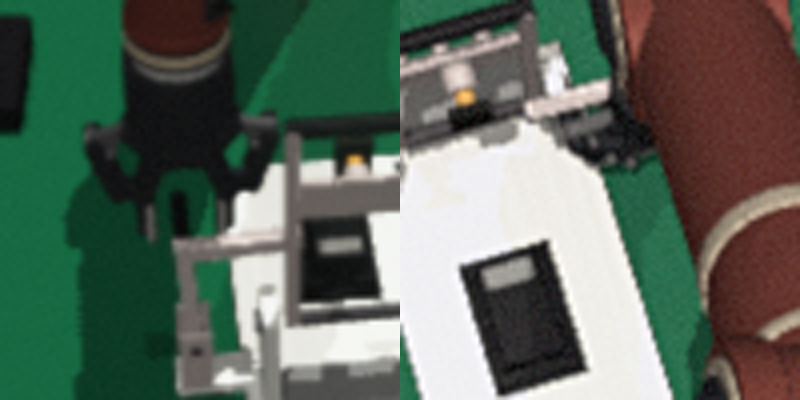

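The pin is between the fingers (left view, (180,215)), and the top view shows the module square in the nest. I close on the pin.

apply_moves(
  increments=[
    [[0.5,-0.04,0,-0.12,0],[0.5,0,0,0,0],[0,0,0,0,0],[0,0,0,0,0],[0,0,0,0,0],[0,0,0,0,0],[0,0,0,0,0],[0,0,0,0,0],[0,0,0,0,0],[0,0,0,0,0]],
  ],
  force=25,
)

```text
clock: 11.75
eef_pos: [0.5952, -0.0185, 0.126]
tcp_rot: [-0.439, 3.111, -0.001]
ft_force: [-1.1, -2.2, 5.0]
opening: 0.128
gripper_force: 24.5
```

Run:
```python
from h import *
np.set_printoptions(precision=3,suppress=True)
s=st();f=wf(s["eef_pos"]);print(f,s["opening"],s["gripper_force"],s["ft_force"])
p=None
for a in np.linspace(0,1.5,18):
    q=np.array([-90*np.sin(a),90*np.cos(a)])
    if p is not None: print(((q-p)*[1,-1]/50))
    p=q
```

```text
[  68.084 -117.075  126.009] 0.12832736395443944 24.536046981811523 [-1.099 -2.191  5.023]
[-0.159  0.007]
[-0.157  0.021]
[-0.155  0.035]
[-0.151  0.048]
[-0.146  0.061]
[-0.14   0.074]
[-0.133  0.086]
[-0.125  0.098]
[-0.116  0.108]
[-0.106  0.118]
[-0.095  0.127]
[-0.084  0.135]
[-0.072  0.142]
[-0.059  0.147]
[-0.046  0.152]
[-0.032  0.156]
[-0.018  0.158]
```

apply_moves(
  increments=[
    [[0,0,-0.16,0.01,0],[0,0,-0.16,0.02,0],[0,0,-0.155,0.035,0],[0,0,-0.15,0.05,0],[0,0,-0.145,0.06,0],[0,0,-0.14,0.075,0],[0,0,-0.13,0.085,0],[0,0,-0.125,0.1,0],[0,0,-0.115,0.11,0],[0,0,0,0,0]],
  ],
)

```text
clock: 13.0
eef_pos: [0.6131, -0.081, 0.0978]
tcp_rot: [-0.438, 3.111, -0.002]
ft_force: [0.6, 1.5, -1.1]
opening: 0.128
gripper_force: 24.4
```

Run:
```python
from h import *
s=st();f=wf(s["eef_pos"]);print(f,s["opening"],s["gripper_force"],s["ft_force"])
a=np.arctan2(-115-f[1],f[2]+19-55);print(a,np.hypot(-115-f[1],f[2]+19-55))
for b in np.linspace(a,1.53,10): print(np.round([(-115-90*np.sin(b)-f[1])/50,-(55+90*np.cos(b)-19-f[2])/50],3))
```

```text
[  67.96221647 -182.06100708   97.76130848] 0.12760642642355308 24.38794434070587 [ 0.56153177  1.48796152 -1.14101306]
0.8265145783536662 91.16818466897298
[0.017 0.016]
[-0.074  0.123]
[-0.157  0.237]
[-0.23   0.357]
[-0.294  0.482]
[-0.348  0.612]
[-0.391  0.746]
[-0.424  0.883]
[-0.446  1.022]
[-0.457  1.162]
```

apply_moves(
  increments=[
    [[0,0,-0.09,0.12,0],[0,0,-0.083,0.115,0],[0,0,-0.073,0.12,0],[0,0,-0.064,0.125,0],[0,0,-0.054,0.13,0],[0,0,-0.043,0.134,0],[0,0,-0.033,0.137,0],[0,0,-0.022,0.14,0],[0,0,-0.012,0.14,0],[0,0,0,0,0]],
  ],
)

```text
clock: 14.25
eef_pos: [0.6197, -0.1037, 0.0398]
tcp_rot: [-0.438, 3.111, -0.002]
ft_force: [2.3, -3.2, -0.1]
opening: 0.131
gripper_force: 26.5
```

Run:
```python
from h import *
s=st();f=wf(s["eef_pos"]);print(f,s["opening"],s["gripper_force"],s["ft_force"])
print(np.arctan2(-116-f[1],f[2]+19-55))
```

```text
[  67.97479297 -205.71589698   39.81626003] 0.13125580735157757 26.479195654392242 [ 2.28058238 -3.15968661 -0.13971335]
1.5282847884367856
```

apply_moves(
  increments=[
    [[0,0,0,0.05,0],[0,0,0,0.05,0],[0,0,0,0,0],[0.4,0,0,-0.05,0],[0.4,0,0,0,0],[0.4,0,0,0,0],[0.4,0,0,-0.4,0],[0.4,0,0,-0.8,0],[0.4,0,0,-1,0],[0.4,0,0,-1,0]],
  ],
)

```text
clock: 15.5
eef_pos: [0.6189, -0.102, 0.1987]
tcp_rot: [0.44, -3.109, -0.002]
ft_force: [0.9, -0.4, -1.1]
opening: 0.401
gripper_force: 0.0
```

Run:
```python
from h import *
s=st();print(wf(s["eef_pos"]),s["opening"],s["ft_force"],s["joints"])
im,d=imaging.snapshot("scene");a=cv2.resize(im[210:330,250:370],(400,400),interpolation=2)
im,d=imaging.snapshot("top");b=cv2.resize(im[170:290,270:390],(400,400),interpolation=2)
cv2.imwrite("pics/c5.png",np.hstack([a,b]))
print([wf(at_z("top",[x["uv"]],.275)[0]).round() for x in models.tip_of("top","handle_bar")], fw(130,0,275))
```

```text
[  67.6816219  -203.83686355  198.73481221] 0.40092580373268066 [ 0.89550995 -0.44818363 -1.05055852] [ 0.26614376  0.61895535 -0.23297668  1.53075973  0.15784898  1.01217034
  1.84288194]
[] [0.62220129 0.1111509  0.275     ]
```

View pics/c5.png

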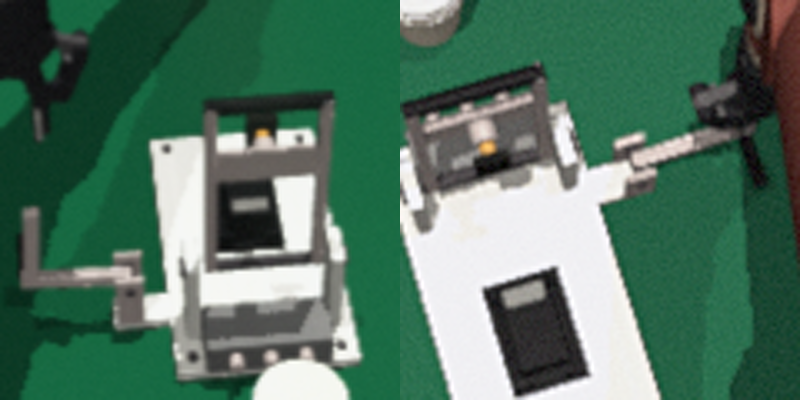

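The catch now lies fully outwards, with its pin at about (30,250) in the left crop, and the module is still seated. Next I rise, turn 90° and go over the bar.

apply_moves(
  increments=[
    [[0.55,0,0,-0.5,10],[0.55,0,0,-0.6,10],[0.55,0,0,-0.6,10],[0.55,0,0,-0.6,10],[0.55,0,0,-0.4,10],[0.55,0,0,0,10],[0.55,0,0,0,10],[0.55,0,0,0,10],[0.55,0,0,0,10],[0.55,0,0,0,0]],
  ],
)

```text
clock: 16.9
eef_pos: [0.6188, -0.102, 0.3309]
tcp_rot: [-1.884, -2.51, 0.004]
ft_force: [-0.6, -0.7, -0.6]
opening: 0.551
gripper_force: 0.0
```

```bash
python3 to.py .6222 .1112 .325 16.1
python3 - <<'E'
from h import *
np.set_printoptions(precision=4,suppress=True)
im=cv2.imread("pics/top0.png")
print(proj("top",[fw(130,-41,275),fw(130,41,275)]),proj("scene",[fw(130,-41,275),fw(130,41,275)]))
g=im.max(2);r=np.zeros(g.shape,np.uint8);r[186:206,268:318]=1
n,l,s,c=cv2.connectedComponentsWithStats(((g<60)&(r>0)).astype(np.uint8))
for k in range(1,n):
    if s[k,4]>20: print(s[k],c[k],wf(at_z("top",[c[k]],.275)[0]))
E
```

```text
units [4.08 1.26 0.12] turn 0.1 pos [ 0.6188 -0.102   0.3309] zaxis [-0.004  0.    -1.   ] j [ 0.04  0.51  0.16  1.33 -0.08  1.31  0.48] F [-0.6 -0.7 -0.6] t 16.9 op 0.5513971892057644
[[308.8633 192.7431]
 [274.5674 202.8739]] [[314.9421 242.0065]
 [346.1609 239.7158]]
[271 190  42  15 220] [291.2864 197.1318] [131.833    0.5598 275.    ]
```

Bar confirmed at (131,0,275). I move over it.

apply_moves(
  increments=[
    [[0.55,0.6,0.18,0,0],[0.55,0.7,0.22,0,0],[0.55,0.7,0.22,0,0],[0.55,0.7,0.22,0,0],[0.55,0.7,0.22,0,0],[0.55,0.68,0.2,0,0],[0.55,0,0,0,0],[0.55,0,0,0,0],[0.55,0,0,0,0],[0.55,0,0,0,0]],
  ],
)

```text
clock: 18.15
eef_pos: [0.6235, 0.1095, 0.333]
tcp_rot: [1.891, 2.508, -0.001]
ft_force: [-0.2, -0.4, -0.5]
opening: 0.546
gripper_force: 0.0
```

```bash
python3 to.py .6225 .1113 .256 16.1
python3 - <<'E'
from h import *
im,d=imaging.snapshot("scene");cv2.imwrite("pics/c6.png",cv2.resize(im[190:310,270:390],(480,480),interpolation=2))
E
```

```text
units [ 0.04 -0.01  1.54] turn -0.1 pos [0.6235 0.1095 0.333 ] zaxis [-0.    -0.001 -1.   ] j [-0.29  0.52  0.14  1.31 -0.07  1.31  0.13] F [-0.2 -0.4 -0.5] t 18.15 op 0.5460476412092152
```

View pics/c6.png

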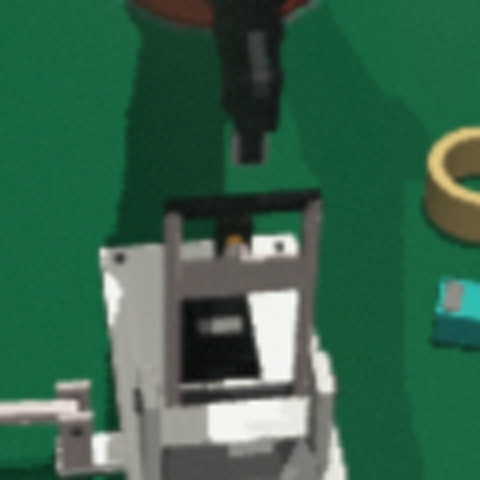

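The gripper (250,150) is centred above the bar (240,200). I lower it and grip.

apply_moves(
  increments=[
    [[0.55,0.03,-0.01,0.4,0],[0.55,0,0,0.4,0],[0.55,0,0,0.4,0],[0.55,0,0,0.34,0],[0.55,0,0,0,0],[0,0,0,0,0],[0,0,0,0,0],[0,0,0,0,0],[0,0,0,0,0],[0,0,0,0,0]],
  ],
  force=60,
)

```text
clock: 19.45
eef_pos: [0.6229, 0.1121, 0.2572]
tcp_rot: [1.888, 2.509, 0.002]
ft_force: [-1.9, -0.3, 6.4]
opening: 0.139
gripper_force: 58.6
```

Run:
```python
from h import *
s=st();f=wf(s["eef_pos"]);print(f,s["opening"],s["gripper_force"],s["ft_force"])
q=np.linspace(0,1.6,37);x=125-190*np.cos(1.6-q);z=85+190*np.sin(1.6-q)
print(np.c_[np.diff(x),-np.diff(z)].round(1).tolist())
```

```text
[130.97783853   0.74356349 257.22878564] 0.13888337562029587 58.60234558582306 [-1.88675352 -0.27873955  6.42100396]
[[-8.4, -0.1], [-8.4, 0.3], [-8.4, 0.7], [-8.4, 1.1], [-8.3, 1.4], [-8.2, 1.8], [-8.2, 2.2], [-8.1, 2.5], [-7.9, 2.9], [-7.8, 3.2], [-7.6, 3.6], [-7.5, 3.9], [-7.3, 4.2], [-7.1, 4.6], [-6.9, 4.9], [-6.7, 5.2], [-6.4, 5.5], [-6.2, 5.7], [-5.9, 6.0], [-5.7, 6.3], [-5.4, 6.5], [-5.1, 6.8], [-4.8, 7.0], [-4.5, 7.2], [-4.1, 7.4], [-3.8, 7.5], [-3.5, 7.7], [-3.1, 7.8], [-2.8, 8.0], [-2.4, 8.1], [-2.0, 8.2], [-1.7, 8.3], [-1.3, 8.3], [-0.9, 8.4], [-0.6, 8.4], [-0.2, 8.4]]
```

apply_moves(
  increments=[
    [[0,0,-0.168,0,0],[0,0,-0.168,0.006,0],[0,0,-0.168,0.014,0],[0,0,-0.168,0.022,0],[0,0,-0.166,0.028,0],[0,0,-0.164,0.036,0],[0,0,-0.164,0.044,0],[0,0,-0.162,0.05,0],[0,0,-0.158,0.058,0],[0,0,0,0,0]],
  ],
)

```text
clock: 20.7
eef_pos: [0.5508, 0.0914, 0.2442]
tcp_rot: [1.889, 2.509, 0.001]
ft_force: [-0.0, -0.7, 7.4]
opening: 0.139
gripper_force: 58.9
```

```bash
cat > arc.py <<'E'
from h import *
import sys
s=st();f=wf(s["eef_pos"]);dx=125-f[0];dz=f[2]+19-85
q=1.6-np.arctan2(dz,dx);print("fix",f.round(1),"q",q.round(3),"r",np.hypot(dx,dz).round(1),"op",s["opening"],s["gripper_force"],"F",s["ft_force"],s["clock"])
Q=np.linspace(q,min(q+.4,float(sys.argv[1])),10);x=125-190*np.cos(1.6-Q);z=85+190*np.sin(1.6-Q)-19
print((np.c_[np.diff(np.r_[f[0],x[1:]]),-np.diff(np.r_[f[2],z[1:]])]/50).round(3).tolist())
E
python3 arc.py 1.6
```

```text
fix [ 55.9   0.8 244.2] q 0.399 r 191.2 op 0.13901668206565387 58.91196012496948 F [-0.01154846 -0.66292931  7.35688047] 20.7
[[-0.148, 0.086], [-0.153, 0.071], [-0.15, 0.078], [-0.146, 0.085], [-0.142, 0.091], [-0.138, 0.097], [-0.134, 0.103], [-0.129, 0.109], [-0.124, 0.115]]
```

Tracking the arc well.

apply_moves(
  increments=[
    [[0,0,-0.148,0.08,0],[0,0,-0.153,0.072,0],[0,0,-0.15,0.078,0],[0,0,-0.146,0.085,0],[0,0,-0.142,0.091,0],[0,0,-0.138,0.097,0],[0,0,-0.134,0.103,0],[0,0,-0.129,0.109,0],[0,0,-0.124,0.115,0],[0,0,0,0,0]],
  ],
)

```text
clock: 21.95
eef_pos: [0.488, 0.0733, 0.2015]
tcp_rot: [-1.888, -2.508, 0.005]
ft_force: [-3.1, -1.4, 7.9]
opening: 0.14
gripper_force: 59.1
```

```bash
python3 arc.py 1.6
```

```text
fix [ -9.4   0.9 201.5] q 0.81 r 190.9 op 0.14000667639000883 59.09247815608978 F [-3.10576679 -1.43282929  7.92018267] 21.95
[[-0.105, 0.134], [-0.112, 0.127], [-0.106, 0.131], [-0.1, 0.136], [-0.094, 0.14], [-0.088, 0.144], [-0.081, 0.148], [-0.074, 0.152], [-0.068, 0.155]]
```

apply_moves(
  increments=[
    [[0,0,-0.105,0.13,0],[0,0,-0.112,0.127,0],[0,0,-0.106,0.131,0],[0,0,-0.1,0.136,0],[0,0,-0.094,0.14,0],[0,0,-0.088,0.144,0],[0,0,-0.081,0.148,0],[0,0,-0.074,0.152,0],[0,0,-0.068,0.155,0],[0,0,0,0,0]],
  ],
)

```text
clock: 23.2
eef_pos: [0.4476, 0.0617, 0.1378]
tcp_rot: [-1.887, -2.506, 0.008]
ft_force: [-4.0, -1.6, 5.7]
opening: 0.14
gripper_force: 59.1
```

```bash
python3 arc.py 1.6
```

```text
fix [-51.4   0.9 137.8] q 1.214 r 190.5 op 0.13955475582650353 59.0604168176651 F [-3.96722391 -1.56835708  5.68227865] 23.2
[[-0.05, 0.156], [-0.052, 0.155], [-0.045, 0.157], [-0.038, 0.159], [-0.031, 0.16], [-0.024, 0.161], [-0.017, 0.162], [-0.01, 0.163], [-0.004, 0.163]]
```

apply_moves(
  increments=[
    [[0,0,-0.05,0.156,0],[0,0,-0.052,0.155,0],[0,0,-0.045,0.157,0],[0,0,-0.038,0.159,0],[0,0,-0.031,0.16,0],[0,0,-0.024,0.161,0],[0,0,-0.017,0.162,0],[0,0,-0.01,0.163,0],[0,0,0,0.16,0],[0,0,0,0,0]],
  ],
)

```text
clock: 24.45
eef_pos: [0.4347, 0.058, 0.0668]
tcp_rot: [-1.887, -2.506, 0.008]
ft_force: [-5.2, -2.6, 11.9]
opening: 0.141
gripper_force: 59.8
```

```bash
python3 arc.py 1.6
```

```text
fix [-64.9   0.9  66.8] q 1.596 r 189.9 op 0.14059712868978794 59.802626967430115 F [-5.2159034  -2.63632849 11.91410322] 24.45
[[-0.001, 0.002], [-0.0, 0.002], [-0.0, 0.002], [-0.0, 0.002], [-0.0, 0.002], [-0.0, 0.002], [-0.0, 0.002], [-0.0, 0.002], [-0.0, 0.002]]
```

apply_moves(
  increments=[
    [[0,0,0,0.02,0],[0,0,0,0.02,0],[0,0,0,0.01,0],[0,0,0,0,0],[0,0,0,0,0],[0,0,0,0,0],[0,0,0,0,0],[0,0,0,0,0],[0,0,0,0,0],[0,0,0,0,0]],
  ],
)

```text
clock: 25.7
eef_pos: [0.4346, 0.058, 0.0657]
tcp_rot: [-1.887, -2.506, 0.007]
ft_force: [-7.1, -3.1, 22.0]
opening: 0.139
gripper_force: 60.7
```

```bash
python3 arc.py 1.6
python3 - <<'E'
from h import *
im,d=imaging.snapshot("scene");a=cv2.resize(im[210:330,250:370],(400,400),interpolation=2)
im,d=imaging.snapshot("top");b=cv2.resize(im[170:310,260:400],(400,400),interpolation=2)
cv2.imwrite("pics/c7.png",np.hstack([a,b]))
E
```

```text
fix [-65.    0.9  65.7] q 1.602 r 190.0 op 0.1389209307964305 60.741870403289795 F [-7.0939633  -3.12098264 22.01610506] 25.7
[[-0.001, -0.001], [-0.0, -0.001], [-0.0, -0.001], [-0.0, -0.001], [-0.0, -0.001], [-0.0, -0.001], [-0.0, -0.001], [-0.0, -0.001], [-0.0, -0.001]]
```

View pics/c7.png

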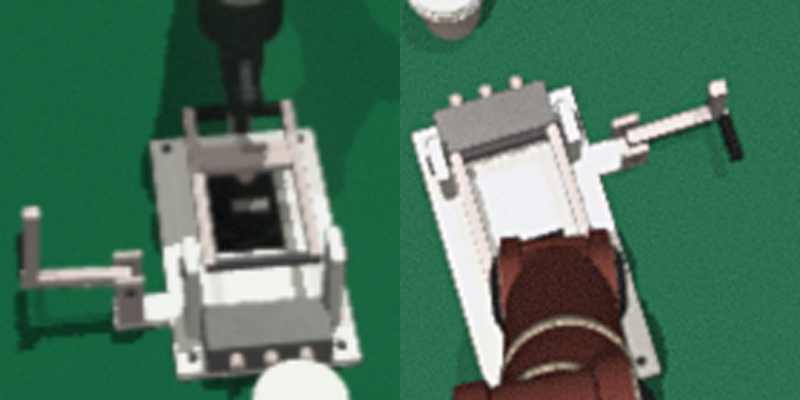

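The arm is level on its stop: force rose to 22 N with almost no further travel. The gripper holds the bar at (245,112), the module is under the pad, and the catch lies outwards. I hand in.

```bash
python3 -c "
from rig import order
print(order.close_job())"
```

```text
the job is handed in; nothing more can be done
None
```

The job is handed in: the module is flat in the nest, the catch is flipped fully outwards, and the gripper is holding the test arm down on its stop. That took about 26 s of the 72 s; the result of the judging was not shown.

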